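# Turn the soldering station up four clicks and store it

### The job

The iron runs too cool for the big joints: with a fingertip against one side of its grip bar, push the soldering station's temperature dial round clockwise (hotter) by exactly four clicks from where it stands now, without pinching the bar. Then press the blue button on the same panel right in and let it come back out, to store the new setting; do not press it before the dial is right. Leave the things lying around the station where they are.

Things in the scene. Friction and masses are not known exactly. Their poses are not given: they have to be found in the camera images.
- station: soldering station, dark box 146 mm deep (x) by 190 mm wide (y), screwed to the bench; origin under its centre, x to its rear, y to its left, z up. Its top is one flat panel sloping up to the rear by 12 degrees: 47 mm high at the front, 77 mm at the rear. The display (rear left) stands 3 mm proud; two steel lugs stick out 18 mm at the sides, at bench level
- dial_centre (a point): where the dial's axis leaves the panel, in its right half; z is the panel's normal (12 degrees forward of up), x up the panel to the rear, y left. The dial: round black skirt 50 mm across, up to 5 mm above the panel, and across its middle a straight grip bar 48 mm long, 10 mm wide, upright flanks, from 4 to 22 mm above the panel. Nothing else stands up within 50 mm of the axis
- pointer_tip (a point): on the top of the grip bar, on its centre line, 22 mm from the dial's axis and 22 mm above the panel, at the end with the white line (the pointer end); turns with the dial
- dial (a joint): angle, rad, growing clockwise from above (hotter). Detents every 0.5236 from 0 to 5.76, end stops there; it starts in one of the first four. At 0 the pointer stands 165 degrees counter-clockwise of dial_centre's x. About 0.08 N m (4 N at 20 mm from the axis) starts it out of a detent; the resistance ends half way, then it snaps ahead of the finger into the next
- button_top (a point): centre of the top face of the blue round button, 23 mm across, left front of the panel, 9 mm proud of it when out; z is the panel's normal
- set_button (a joint): travel of the blue button into the panel along the normal: 0 out, 0.005 m fully in (4.5 N); a spring brings it back
- solder_reel: loose orange reel of solder, 54 mm across, 36 mm high, upright left of the station; origin under its centre
- screwdriver_small: loose small black screwdriver, 17x125x16 mm, lying in front of the station; origin under its centre, long axis y
- pliers: loose red and blue pliers, 66x118x12 mm, lying behind and to the right of the station; origin under their centre
- note_pad: loose note pad, 105x76x11 mm; origin under its centre
- pencil: loose yellow pencil, 7x99x6 mm; origin under its centre
- tape_black: loose roll of black tape, 45 mm across, 14 mm high; origin under its centre
- solder_tin: loose round flux tin, 55 mm across, 21 mm high; origin under its centre
- heatsink: loose black heat sink, 16x22x12 mm; origin under its centre

How it is judged (in metres and radians):
On the way, in this order (a step that is already met when the one before it is completed fails the run):
1. the dial rests exactly four clicks clockwise of where it began (distance of pointer_tip from where it was at the start of the episode between 0.0364 and 0.0397 m and value of joint dial between 1.93732 and 3.82228 rad and velocity of joint dial between -0.5 and 0.5 rad/s), for 0.2 s.
2. the blue button is pressed right in (distance of pointer_tip from where it was at the start of the episode between 0.0364 and 0.0397 m and value of joint dial between 1.93732 and 3.82228 rad and value of joint set_button above 0.0042 m), for 0.05 s.
At the end, for the whole second after the job is handed in: the dial rests in the detent exactly four clicks clockwise of its start (pointer tip 38 mm from where it was, within 1.7 mm, which is about a fifth of a click) and the blue button, pressed in more than 4.2 mm after that, is out again to within 1 mm (distance of pointer_tip from where it was at the start of the episode between 0.0364 and 0.0397 m and value of joint dial between 1.93732 and 3.82228 rad and velocity of joint dial between -0.3 and 0.3 rad/s and value of joint set_button below 0.001 m); the robot touches nothing.
It fails at once if the blue button is pressed while the dial is not four clicks up (value of joint set_button above 0.003 m and not (distance of pointer_tip from where it was at the start of the episode between 0.0364 and 0.0397 m and value of joint dial between 1.93732 and 3.82228 rad)).
It fails at once if the grip bar is pinched or touched on both sides (its colliders dial_c0 and dial_c1 are the two flanks) at once (contact force between the fingers and dial_c0 above 1 N and contact force between the fingers and dial_c1 above 1 N).
It fails at once if a thing lying around the station is lifted or shifted by more than 20 mm (distance of any of solder_reel, screwdriver_small, pliers, note_pad, pencil, tape_black, solder_tin, heatsink from where it was at the start of the episode above 0.02 m).
It also fails if it takes over 48 s, if anything falls off the work surface, if the arm or the gripper's body presses on something with over 40 N, if the wrist force passes 120 N, or if a joint passes its speed limit or range.

### The arm

A 6-joint arm with a two-finger parallel gripper is mounted at the origin on a cart in front of the work surface, level with it; the furniture and walls round the work are solid. World frame = base frame: x ahead of the robot, y to its left, z up, the work surface at z = 0. Lengths are in mm, angles in rad, forces in N, time in s.
With the tool pointing down it reaches from about 225 to 725 mm from the base axis. Payload 3.1 kg.
Tool frame: the origin (TCP) lies midway between the tips of the shut fingers; the grasp point (between the pads) lies arm.tcp_to_grasp behind it (arm.tcp_to_grasp is the distance from the TCP to the grasp point, in mm); z points along the fingers, y is the line along which they close (so a half turn about z gives the same grasp; the last joint's range is limited). The gripper opens to 85 mm and grips with 20 to 120 N. Pads are 22 mm wide; open, the fingers measure 114 mm over their backs; the gripper's body (76 mm by 85 mm) begins 54 mm behind the grasp point. The pads swing forward as they close: fully open they stand 13 mm farther back than shut.
Start: joints at [1.205, 0.048, 0.099, 1.622, 0, 1.443], TCP at [123.679, 510.216, 231.312] pointing down, gripper open.
Joint ranges: [-2.91, 2.91], [-0.99, 1.94], [-1.21, 1.42], [-2.12, 2.29], [-1.49, 1.47], [-3.14, 3.14]. Speed limits (rad/s): [2.79, 2.79, 3.14, 3.14, 3.14, 3.14].

### API

Orientations are given as a unit quaternion [w, x, y, z].
In Python, from station import arm gives the robot as it stands.
- The arm moves only by the shell command python3 steer.py [FORCE], which reads ROWS from standard input. ROWS is one flat JSON list of numbers that holds 1 to 5 rows one after another, with no inner brackets; each row has 5 numbers: the opening from 0.0 (shut) to 1.0 (fully open), then dx, dy, dz in units of 100 mm, then a turn about the tool's z in rad; each row is the pose to reach, as a shift and turn from the pose commanded when the command began, along the tool's axes at that moment; what a row does not reach only later rows make up. A row lasts 1/12 s, in which the tool goes at most 41.7 mm and 0.125 rad, less where a joint would pass 70% of its speed; a pose out of reach is approached as far as the arm can. The fingers move at their own pace and stop on an object; FORCE is the grip in N (left out, the last holds). Time passes only in rows, so rows that do not move let the fingers close. It prints the time, the measured TCP pose, the force, the opening and the grip force at its end. Input that does not fit is refused with a message, and nothing moves.
- arm.get_obs(): the state, without advancing time (a new reading comes with each control period).
- arm.camera(name): name is "scene" or "top"; returns the picture (420x560x3 uint8, red, green, blue); there is no depth.
- arm.camera_model(name): a dict with "intrinsics" (3x3 intrinsics, pixels), "dist_coeffs" ([k1, k2, p1, p2, k3] as OpenCV has them; the pictures are not rectified), "R" (3x3) and "t" (3): a world point X has camera coordinates R X + t. Camera axes: x right, y down, z forward; pixel columns grow to the right and rows downward; lengths in mm; the calibration is good to about 2 mm. A picture is of the moment at which its call begins. camera_model takes no time and is no camera call.
- arm.finish_job(): hands the job in; it is judged then, once.
The state is a dict: "time_s": time; "joint_pos": joint angles; "joint_vel": joint speeds; "joint_torque": joint torques, N m; "tcp_pos": TCP position; "tcp_rot": TCP orientation; "force": force on the tool from outside, world axes, zero at the start; "wrist_torque": the same for the moment, N m; "gripper_width": opening from 0.0 (shut) to 1.0 (fully open); "finger_force": force on a finger pad.
Only numpy, scipy, OpenCV 4.12 (cv2) and the standard library are available. Lean on these libraries where they do the work, as an engineer would, in place of code of your own. Each camera call takes 0.05 s, during which the arm holds its last target. There are 200 camera calls.

## Working session

There is one attempt and no reset: what is moved stays moved. The work goes in short steps, Python scripts to look and compute and a shell command to move; the robot and the scene stay as the last step left them, time stands still between calls to the robot, and variables do not carry over. Pictures are saved under pics/ and viewed, at most 10 in all, crops included, and the job is handed in when it is done.

```bash
ls; mkdir -p pics
python3 - <<'E'
from station import arm
import cv2,numpy as np
for n in("scene","top"):
    im=arm.camera(n); cv2.imwrite(f"pics/{n}0.png",im[:,:,::-1]); m=arm.camera_model(n)
    print(n,m)
o=arm.get_obs();print(o, arm.tcp_to_grasp)
E
```

```text
pics
station.py
steer.py
scene {'intrinsics': array([[498.56740549,   0.        , 278.25436933],
       [  0.        , 498.56740549, 205.04764109],
       [  0.        ,   0.        ,   1.        ]]), 'dist_coeffs': array([0.00728987, 0.        , 0.        , 0.        , 0.        ]), 'R': array([[-0.60591589, -0.79502416, -0.02832893],
       [-0.30522827,  0.26521504, -0.91460193],
       [ 0.73464388, -0.54552505, -0.40336185]]), 't': array([507.88800101, 200.44594457, 796.29204409])}
top {'intrinsics': array([[455.59611544,   0.        , 278.95401739],
       [  0.        , 455.59611544, 204.76272644],
       [  0.        ,   0.        ,   1.        ]]), 'dist_coeffs': array([-0.06285334,  0.        ,  0.        ,  0.        ,  0.        ]), 'R': array([[ 2.86242043e-02, -9.99581019e-01,  4.29442535e-03],
       [-9.84263755e-01, -2.89344965e-02, -1.74320554e-01],
       [ 1.74371774e-01,  7.62939926e-04, -9.84679594e-01]]), 't': array([164.08925283, 545.7181532 , 966.52815267])}
{'time_s': 0.1, 'joint_pos': array([1.20519076e+00, 4.87343661e-02, 9.76948206e-02, 1.62198833e+00,
       1.08821141e-05, 1.44299875e+00]), 'joint_vel': array([-0.00117714, -0.00442989,  0.00325079,  0.00019468, -0.00076028,
        0.00121327]), 'joint_torque': array([ 2.59080218e-03, -3.39849114e+01,  3.20936823e+01,  1.57219445e-02,
       -6.86389603e-05,  3.72488003e-06]), 'tcp_pos': array([123.47887066, 509.6885827 , 230.17428265]), 'tcp_rot': array([-2.77755924e-04,  1.18623947e-01,  9.92938626e-01, -1.08066352e-03]), 'force': array([-0.87423197,  0.12476076, -0.08857452]), 'wrist_torque': array([0.02973055, 0.01235517, 0.01713272]), 'finger_force': 0.0, 'gripper_width': 1.003925890274818} 18.700000000000003
```

View pics/scene0.png

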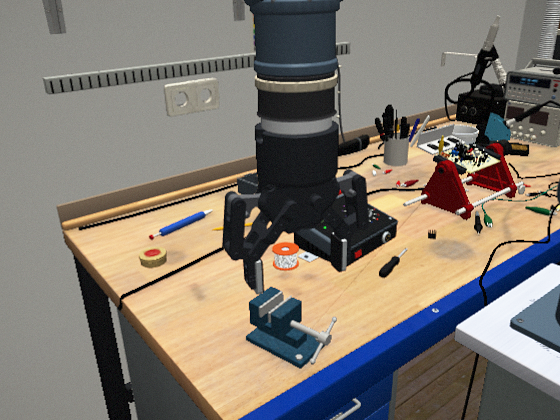

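View pics/top0.png

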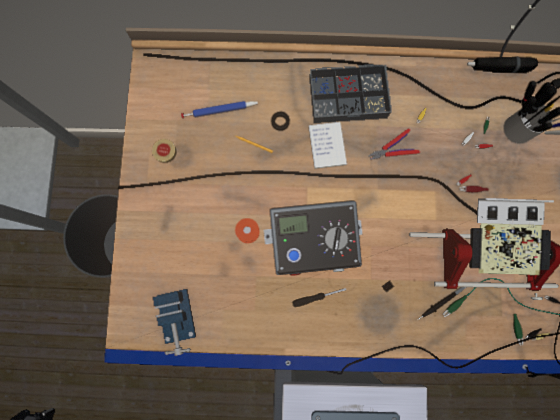

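The scene view shows the arm hiding most of the station (about 350,235). The top view has the station clear: dial near (336,239), blue button near (293,255), and loose things around it. I'll enlarge the station.

```bash
cat > h.py <<'E'
from station import arm
import cv2,numpy as np
from scipy.spatial.transform import Rotation as Ro
def ray(n,p):
    m=arm.camera_model(n); q=cv2.undistortPoints(np.array([[p]],float),m["intrinsics"],m["dist_coeffs"])[0,0]
    return -m["R"].T@m["t"], m["R"].T@np.array([q[0],q[1],1])
def atz(n,p,z):
    c,d=ray(n,p); return c+d*(z-c[2])/d[2]
def proj(n,X):
    m=arm.camera_model(n); return cv2.projectPoints(np.array(X,float).reshape(-1,1,3),cv2.Rodrigues(m["R"])[0],m["t"],m["intrinsics"],m["dist_coeffs"])[0][:,0]
def tri(ps):
    A=0;b=0
    for n,p in ps:
        c,d=ray(n,p); d/=np.linalg.norm(d); P=np.eye(3)-np.outer(d,d); A=A+P; b=b+P@c
    return np.linalg.solve(A,b)
def crop(n,box,s,name):
    im=arm.camera(n)[:,:,::-1]; x0,y0,x1,y1=box
    cv2.imwrite(f"pics/{name}.png",cv2.resize(im[y0:y1,x0:x1],None,fx=s,fy=s,interpolation=cv2.INTER_CUBIC))
E
python3 - <<'E'
from h import *
crop("top",(262,195,372,277),7,"top1")
for p in [(272,207),(355,202),(361,267),(276,274)]: print(atz("top",p,60))
print(atz("top",(336,239),75))
for n in("scene","top"): m=arm.camera_model(n); print(-m["R"].T@m["t"])
E
```

```text
[533.09328715 194.96021201  60.        ]
[549.64641739  12.32397549  60.        ]
[407.5900123   -0.77436803  60.        ]
[387.6814465  181.85238572  60.        ]
[465.07337114  55.64980095  75.        ]
[-216.07190208  785.01920569  518.91000913]
[ 363.89844611  179.07317955 1046.14577035]
```

View pics/top1.png

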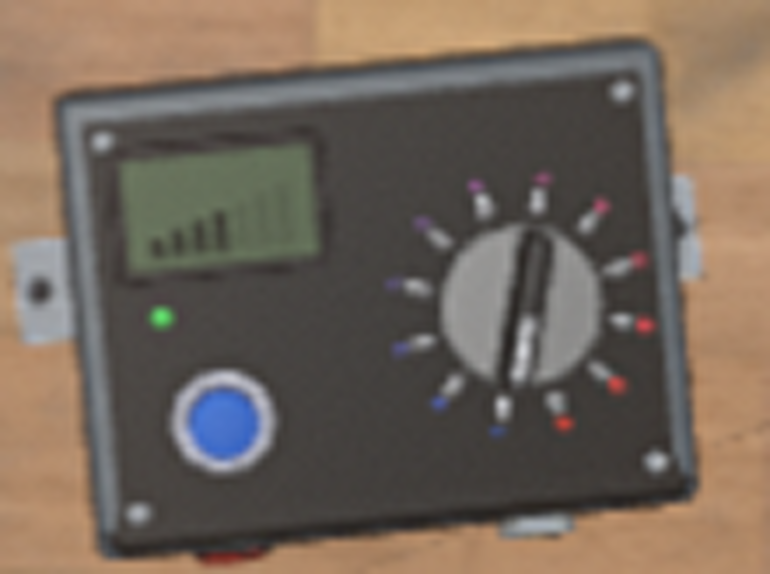

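The enlarged view shows the pointer end with the white line at about (520,380), pointing at the first tick (502,415), so the dial stands at detent 0. The target is the fifth tick, near (420,222). The button is at (223,422). I'll move the arm aside to the right to free the scene view, shutting the fingers on the way.

The rows are not in the units I measure in: shifts go in units of 100 mm. I convert before sending: -165 mm is -1.65, -132 mm is -1.32.

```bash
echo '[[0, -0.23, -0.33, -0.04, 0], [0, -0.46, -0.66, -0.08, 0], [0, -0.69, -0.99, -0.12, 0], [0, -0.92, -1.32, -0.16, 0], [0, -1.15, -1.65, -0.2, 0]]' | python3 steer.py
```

```text
refused: ROWS must be one flat list, 5 numbers to a row, no inner brackets. Nothing was moved.
```

The error is about the shape of the input: one flat list, 5 numbers to a row, no inner brackets. Fixing that and sending the same move.

```bash
echo '[0, -0.23, -0.33, -0.04, 0, 0, -0.46, -0.66, -0.08, 0, 0, -0.69, -0.99, -0.12, 0, 0, -0.92, -1.32, -0.16, 0, 0, -1.15, -1.65, -0.2, 0]' | python3 steer.py 
echo '[0, -0.23, -0.33, 0, 0, 0, -0.46, -0.66, 0, 0, 0, -0.69, -0.99, 0, 0, 0, -0.92, -1.32, 0, 0, 0, -1.15, -1.65, 0, 0]' | python3 steer.py 
echo '[0, -0.23, -0.33, 0, 0, 0, -0.46, -0.66, 0, 0, 0, -0.69, -0.99, 0, 0, 0, -0.92, -1.32, 0, 0, 0, -1.15, -1.65, 0, 0]' | python3 steer.py 
echo '[0, -0.23, -0.33, 0, 0, 0, -0.46, -0.66, 0, 0, 0, -0.46, -0.66, 0, 0, 0, -0.46, -0.66, 0, 0, 0, -0.46, -0.66, 0, 0]' | python3 steer.py
python3 - <<'E'
from h import *
print(proj("scene",[[465,55,75],[400,150,50]]))
im=arm.camera("scene")
cv2.imwrite("pics/scene_full.png",im[:,:,::-1])
crop("scene",(290,170,420,267),6,"scene1")
E
```

```text
time_s: 0.57
tcp_pos: [196.5, 321.0, 250.9]
tcp_rot: [-0.0, 0.118, 0.993, -0.0]
force: [1.4, 1.0, 1.3]
gripper_width: 0.304
finger_force: 0.0
time_s: 0.98
tcp_pos: [269.4, 133.7, 251.2]
tcp_rot: [0.0, 0.118, 0.993, 0.0]
force: [2.8, 0.6, 0.3]
gripper_width: 0.001
finger_force: 0.0
time_s: 1.4
tcp_pos: [342.4, -54.3, 251.2]
tcp_rot: [0.0, 0.119, 0.993, 0.0]
force: [0.9, 1.5, 0.8]
gripper_width: 0.003
finger_force: 0.0
time_s: 1.82
tcp_pos: [371.0, -126.7, 251.0]
tcp_rot: [-0.001, 0.119, 0.993, 0.001]
force: [-0.8, 1.6, -0.3]
gripper_width: 0.002
finger_force: 0.0
[[361.67988958 207.13296742]
 [351.35279851 241.58727036]]
```

View pics/scene1.png

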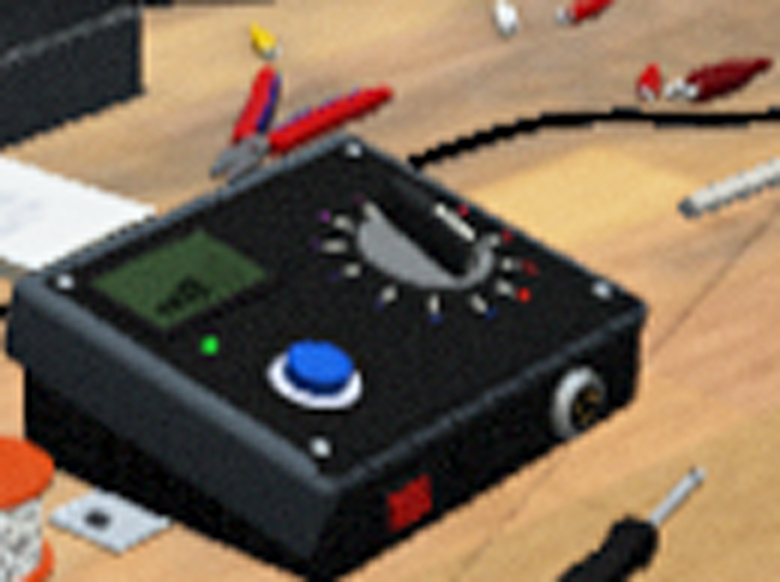

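The unobstructed scene crop shows the screws at (66,281), (354,150), (602,290), (320,447), the button top near (320,362) and the grip bar from about (370,200) to (480,260). I'll triangulate these with the top view.

```bash
cat >> h.py <<'E'
T=lambda c:(262+(c[0]+.5)/7-.5,195+(c[1]+.5)/7-.5)
S=lambda c:(290+(c[0]+.5)/6-.5,170+(c[1]+.5)/6-.5)
E
python3 - <<'E'
from h import *
P=[]
for t,s in [((102,142),(66,281)),((622,92),(354,150)),((656,462),(602,290)),((138,514),(320,447)),((224,423),(320,362)),((162,318),(210,345))]:
    X=tri([("top",T(t)),("scene",S(s))]); P.append(X)
    print(X.round(1),(proj("top",X)[0]-T(t)).round(2),(proj("scene",X)[0]-S(s)).round(2))
Q=np.array(P[:4]);c=Q.mean(0)
n=np.linalg.svd(Q-c)[2][2]; n*=np.sign(n[2]); print("n",n,"tilt",np.degrees(np.arccos(n[2])))
yl=(Q[0]-Q[1]+Q[3]-Q[2]); xr=(Q[0]-Q[3]+Q[1]-Q[2]); 
print("yaw",np.degrees(np.arctan2(-yl[0],yl[1])),np.degrees(np.arctan2(xr[1],xr[0])),np.linalg.norm(yl)/2,np.linalg.norm(xr)/2)
psi=(np.arctan2(-yl[0],yl[1])+np.arctan2(xr[1],xr[0]))/2
a=np.radians(12);nn=np.array([-np.sin(a)*np.cos(psi),-np.sin(a)*np.sin(psi),np.cos(a)])
ex=np.array([np.cos(a)*np.cos(psi),np.cos(a)*np.sin(psi),np.sin(a)]);ey=np.cross(nn,ex)
def onpl(n_,p,h):
    C,d=ray(n_,p); return C+d*((c+h*nn-C)@nn)/(d@nn)
print("c",c,"button h",(P[4]-c)@nn)
# skirt centre, 5mm; ticks ring centre at h 0
print("skirt",onpl("top",T((521,305)),5)-5*nn)
# white tip end and bar ends at 22mm
tk=[onpl("top",T(t),0) for t in [(503,410),(453,385),(420,343),(417,287),(438,237),(485,206),(539,201),(592,220),(620,266),(622,321),(600,372),(556,402)]]
D=np.mean(tk,0);print("ticks centre",D)
for t in tk: v=t-D; print(round(np.degrees(np.arctan2(v@ey,v@ex)),0),round(np.linalg.norm(v),1),end=" ; ")
for t in [(537,235),(515,388)]:
    v=onpl("top",T(t),22)-D-22*nn; print("bar end",np.degrees(np.arctan2(v@ey,v@ex)),np.linalg.norm(v))
np.savez("g.npz",D=D,nn=nn,ex=ex,ey=ey,psi=psi,B=P[4])
print("check scene proj of bar ends (crop)")
for ang in(165,-15):
    r=np.radians(ang); u=np.cos(r)*ex+np.sin(r)*ey
    print(ang,(proj("scene",D+22*nn+24*u)[0]-[290,170])*6,(proj("top",D+22*nn+24*u)[0]-[262,195])*7)
E
```

```text
[513.7 185.5  75.5] [-0.11 -0.11] [0.15 0.02]
[534.4  25.1  74.3] [-0.16 -0.17] [0.23 0.01]
[422.   10.5  50.9] [-0.18 -0.21] [ 0.28 -0.  ]
[401.4 171.1  51.1] [-0.14 -0.15] [0.23 0.01]
[429.2 145.3  63.1] [0. 0.] [-0. -0.]
[461.2 165.5  64. ] [-0.13 -0.13] [0.2  0.02]
n [-0.20414317 -0.03051781  0.97846524] tilt 11.91214855031567
yaw 7.324351659469299 7.347064987425553 161.86363408524932 115.77569099793261
c [467.90636602  98.0322079   62.95883473] button h 6.915462582920086
skirt [468.80813903  54.76343292  61.97463736]
ticks centre [468.53090162  54.15235195  61.89960644]
165.0 33.3 ; 135.0 32.6 ; 105.0 33.4 ; 75.0 32.7 ; 45.0 33.2 ; 15.0 32.5 ; -15.0 32.5 ; -46.0 34.2 ; -75.0 33.1 ; -105.0 32.2 ; -136.0 32.7 ; -165.0 32.5 ; bar end -9.41337197048894 23.43736241983823
bar end 162.6170083365426 23.64676311604912
check scene proj of bar ends (crop)
165 [476.94059563 236.07944356] [514.96790817 386.72519141]
-15 [396.03491699 167.38459824] [541.75776008 231.02525813]
```

Screw spacing, tilt (11.9°), tick angles (30° steps from 165°) and the bar all fit the description. The dial is at detent 0. Next is a helper giving the finger goal for a bar angle in tool axes.

```bash
cat >> h.py <<'E'
import os
if os.path.exists("g.npz"):
    g=np.load("g.npz"); D,nn,ex,ey,psi,B=[g[k] for k in("D","nn","ex","ey","psi","B")]
def goal(phi,gap,r=19,h=10,half=11,lead=8):
    f=np.radians(phi); u=np.cos(f)*ex+np.sin(f)*ey; w=-np.sin(f)*ex+np.cos(f)*ey
    return D+r*u+(5+half+gap)*w+np.array([0,0,h]), np.degrees(psi)+phi-lead
def delta(X,yaw):
    o=arm.get_obs(); q=o["tcp_rot"]; R=Ro.from_quat([q[1],q[2],q[3],q[0]]).as_matrix()
    y=np.degrees(np.arctan2(R[1,1],R[0,1])); t=-((yaw-y+180)%360-180)
    print("d",(R.T@(X-o["tcp_pos"])).round(1),"turn",round(np.radians(t),3),"tcp",o["tcp_pos"].round(1),"goal",X.round(1),"F",o["force"].round(1),"t",round(o["time_s"],2))
E
python3 - <<'E'
from h import *
X,y=goal(165,8,h=60); delta(X,y)
E
```

```text
d [-36.5 172.2 134.7] turn -1.534 tcp [ 371.2 -126.   251.5] goal [447.   33.  116.8] F [-0.3  1.  -1. ] t 1.92
```

```bash
echo '[0, -0.07, 0.34, 0, -0.12, 0, -0.14, 0.68, 0, -0.24, 0, -0.21, 1.02, 0.3, -0.36, 0, -0.29, 1.37, 0.6, -0.48, 0, -0.365, 1.722, 0.9, -0.6]' | python3 steer.py
echo '[0, 0, 0, 0.1, -0.12, 0, 0, 0, 0.2, -0.24, 0, 0, 0, 0.3, -0.36, 0, 0, 0, 0.4, -0.48, 0, 0, 0, 0.44, -0.6]' | python3 steer.py
echo '[0, 0, 0, 0, -0.12, 0, 0, 0, 0, -0.24, 0, 0, 0, 0, -0.334, 0, 0, 0, 0, -0.334, 0, 0, 0, 0, -0.334]' | python3 steer.py
python3 - <<'E'
from h import *
X,y=goal(165,8,h=12); delta(X,y)
E
```

```text
time_s: 2.33
tcp_pos: [443.3, 24.5, 171.1]
tcp_rot: [0.002, -0.184, 0.983, -0.0]
force: [0.5, -1.0, -0.2]
gripper_width: -0.001
finger_force: 0.0
time_s: 2.75
tcp_pos: [441.2, 23.5, 125.5]
tcp_rot: [-0.001, -0.467, 0.884, 0.001]
force: [0.0, 0.3, -0.5]
gripper_width: 0.0
finger_force: 0.0
time_s: 3.17
tcp_pos: [442.4, 22.8, 127.1]
tcp_rot: [0.0, -0.604, 0.797, -0.0]
force: [1.0, 0.1, -0.4]
gripper_width: 0.003
finger_force: 0.0
d [-11.1  -1.7  58.3] turn -0.001 tcp [442.4  22.8 127.1] goal [447.   33.   68.8] F [ 1.   0.1 -0.4] t 3.17
```

Scaled: 57 mm is 0.57, 45 mm is 0.45.

```bash
echo '[0, -0.02, -0.017, 0.25, 0, 0, -0.04, -0.017, 0.45, 0, 0, -0.04, -0.017, 0.57, 0, 0, -0.04, -0.017, 0.57, 0, 0, -0.04, -0.017, 0.57, 0]' | python3 steer.py
python3 - <<'E'
from h import *
X,y=goal(165,8,h=12); delta(X,y)
crop("top",(290,190,390,265),8,"top2")
E
```

```text
time_s: 3.58
tcp_pos: [444.5, 25.5, 69.2]
tcp_rot: [-0.001, -0.603, 0.797, 0.001]
force: [0.4, -0.0, -0.0]
gripper_width: 0.001
finger_force: 0.0
d [-7.8 -0.4  0.4] turn -0.002 tcp [444.5  25.5  69.2] goal [447.   33.   68.8] F [ 0.4 -0.  -0. ] t 3.58
```

View pics/top2.png

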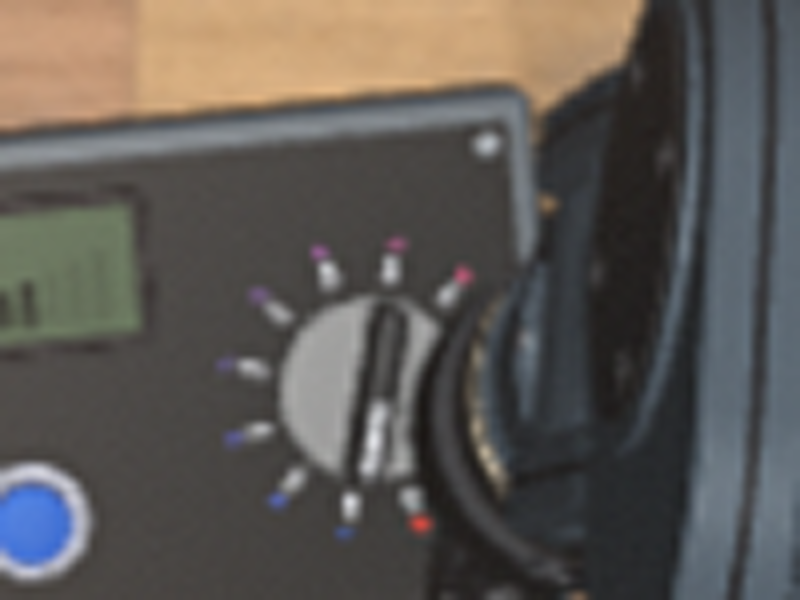

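The dial and bar are clear; the hand is just to the right of them, still untouched. I'm closing in slowly.

Scaled: -8 mm is -0.08, -4 mm is -0.04.

```bash
echo '[0, -0.04, 0, 0.02, 0, 0, -0.08, 0, 0.02, 0, 0, -0.12, 0, 0.02, 0, 0, -0.14, 0, 0.02, 0, 0, -0.14, 0, 0.02, 0]' | python3 steer.py
python3 - <<'E'
from h import *
for p in(165,155,145):
  X,y=goal(p,0,h=10); delta(X,y)
E
```

```text
time_s: 4.05
tcp_pos: [449.8, 38.8, 68.2]
tcp_rot: [0.0, -0.604, 0.797, -0.001]
force: [0.3, -0.8, -0.4]
gripper_width: 0.002
finger_force: 0.1
d [-1.6  2.2  1. ] turn -0.001 tcp [449.8  38.8  68.2] goal [448.1  40.9  67.2] F [ 0.3 -0.8 -0.4] t 4.05
d [-4.8  5.2  1.3] turn 0.174 tcp [449.8  38.8  68.2] goal [446.1  44.7  66.9] F [ 0.3 -0.8 -0.4] t 4.05
d [-8.4  7.5  1.4] turn 0.348 tcp [449.8  38.8  68.2] goal [444.8  48.9  66.8] F [ 0.3 -0.8 -0.4] t 4.05
```

```bash
echo '[0, -0.016, 0.022, 0.01, 0, 0, -0.032, 0.037, 0.01, 0.087, 0, -0.048, 0.052, 0.01, 0.174, 0, -0.066, 0.064, 0.01, 0.26, 0, -0.066, 0.064, 0.01, 0.26]' | python3 steer.py
python3 - <<'E'
from h import *
for p in(150,145,140,135,125):
  X,y=goal(p,0,h=10); delta(X,y)
crop("top",(290,190,390,265),8,"top3")
E
```

```text
time_s: 4.47
tcp_pos: [444.5, 46.9, 66.5]
tcp_rot: [-0.0, -0.495, 0.869, 0.0]
force: [-0.7, 0.2, 0.6]
gripper_width: 0.001
finger_force: 0.0
d [-0.3 -0.8 -0.3] turn -0.001 tcp [444.5  46.9  66.5] goal [445.4  46.8  66.8] F [-0.7  0.2  0.6] t 4.47
d [-1.8  0.8 -0.2] turn 0.087 tcp [444.5  46.9  66.5] goal [444.8  48.9  66.8] F [-0.7  0.2  0.6] t 4.47
d [-3.4  2.2 -0.2] turn 0.174 tcp [444.5  46.9  66.5] goal [444.4  51.   66.7] F [-0.7  0.2  0.6] t 4.47
d [-5.2  3.4 -0.2] turn 0.261 tcp [444.5  46.9  66.5] goal [444.3  53.2  66.8] F [-0.7  0.2  0.6] t 4.47
d [-9.   5.5 -0.4] turn 0.436 tcp [444.5  46.9  66.5] goal [444.4  57.5  66.9] F [-0.7  0.2  0.6] t 4.47
```

View pics/top3.png

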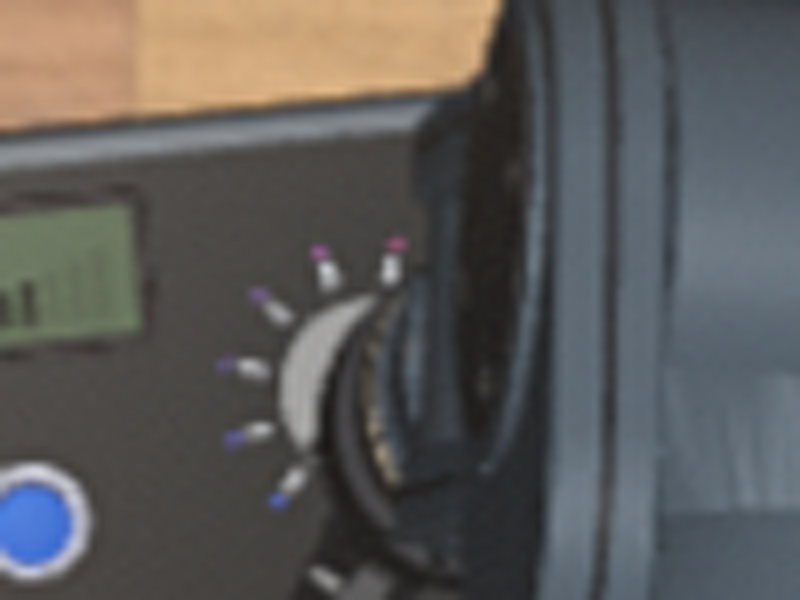

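The top view now has the bar hidden under the hand, with only the left half of the skirt showing. I'll check from the scene camera.

Run:
```python
from h import *
crop("scene",(290,170,420,267),6,"scene2")
```

```text
(no output)
```

View pics/scene2.png

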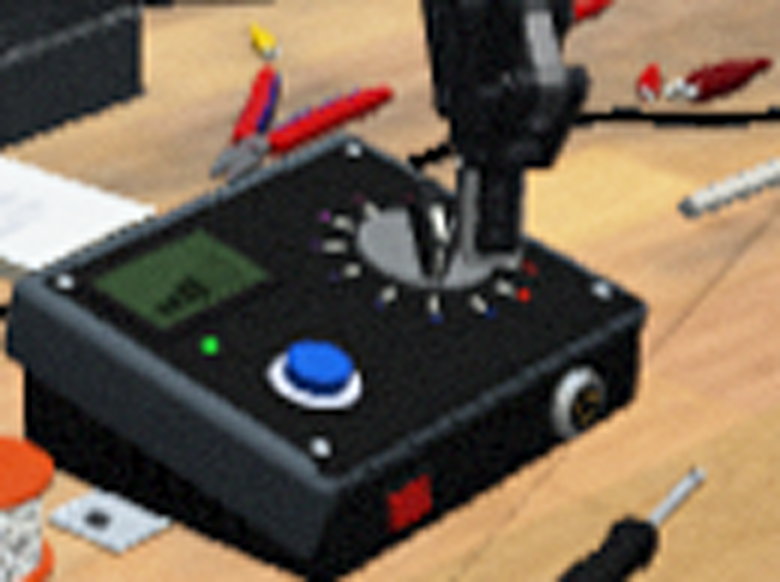

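The white line now points at the second tick (bar about (430,235), tick (433,305)), so one click is done. I'll write a pointer-angle estimator on this view and go on.

```bash
cat >> h.py <<'E'
def pointer():
    im=arm.camera("scene").astype(float).min(2); best=[]
    for phi in range(15,181,3):
        f=np.radians(phi); u=np.cos(f)*ex+np.sin(f)*ey
        w=proj("scene",[D+22*nn+r*u for r in np.linspace(8,21,8)]); b=proj("scene",[D+22*nn-r*u for r in np.linspace(5,20,8)])
        s=lambda q:cv2.remap(im.astype(np.float32),q[:,0:1].astype(np.float32),q[:,1:2].astype(np.float32),1).mean()
        best.append((round(float(s(w)-s(b))),phi))
    print("pointer (score,phi)",sorted(best)[::-1][:5])
E
python3 - <<'E'
from h import *
pointer()
for p in(135,127,119):
  X,y=goal(p,0,h=10); delta(X,y)
E
```

```text
pointer (score,phi) [(140, 132), (140, 129), (105, 135), (104, 126), (70, 123)]
d [-5.4  3.7 -0.2] turn 0.264 tcp [444.7  46.6  66.5] goal [444.3  53.2  66.8] F [-0.3  0.5 -0.3] t 4.62
d [-8.4  5.4 -0.4] turn 0.404 tcp [444.7  46.6  66.5] goal [444.3  56.6  66.9] F [-0.3  0.5 -0.3] t 4.62
d [-11.6   6.7  -0.6] turn 0.544 tcp [444.7  46.6  66.5] goal [444.9  60.   67.1] F [-0.3  0.5 -0.3] t 4.62
```

```bash
echo '[0, -0.027, 0.02, -0.002, 0.12, 0, -0.054, 0.037, -0.002, 0.24, 0, -0.074, 0.047, -0.003, 0.36, 0, -0.095, 0.058, -0.005, 0.46, 0, -0.114, 0.066, -0.006, 0.53]' | python3 steer.py
python3 - <<'E'
from h import *
pointer()
for p in(119,112,105,97,89):
  X,y=goal(p,0,h=10); delta(X,y)
E
```

```text
time_s: 5.03
tcp_pos: [444.6, 59.3, 67.1]
tcp_rot: [-0.001, -0.249, 0.969, -0.0]
force: [-1.0, -1.9, 0.7]
gripper_width: 0.0
finger_force: 1.1
pointer (score,phi) [(170, 105), (167, 102), (147, 108), (146, 99), (125, 96)]
d [-0.7  0.3 -0.1] turn 0.007 tcp [444.4  59.4  67. ] goal [444.9  60.   67.1] F [-1.  -1.3  0.4] t 5.08
d [-2.8  2.4 -0.4] turn 0.129 tcp [444.4  59.4  67. ] goal [445.7  62.9  67.3] F [-1.  -1.3  0.4] t 5.08
d [-5.2  4.3 -0.7] turn 0.251 tcp [444.4  59.4  67. ] goal [447.   65.7  67.7] F [-1.  -1.3  0.4] t 5.08
d [-8.2  6.  -1.1] turn 0.391 tcp [444.4  59.4  67. ] goal [448.7  68.6  68.1] F [-1.  -1.3  0.4] t 5.08
d [-11.3   7.3  -1.7] turn 0.531 tcp [444.4  59.4  67. ] goal [450.9  71.3  68.6] F [-1.  -1.3  0.4] t 5.08
```

Two clicks (pointer at about 105°). Third:

Scaled: -11.3 mm is -0.113, -9.5 mm is -0.095.

```bash
echo '[0, -0.028, 0.024, -0.004, 0.12, 0, -0.052, 0.043, -0.007, 0.24, 0, -0.074, 0.055, -0.01, 0.36, 0, -0.095, 0.066, -0.014, 0.46, 0, -0.113, 0.073, -0.017, 0.53]' | python3 steer.py
python3 - <<'E'
from h import *
pointer()
for p in(89,82,75,67,59):
  X,y=goal(p,0,h=10); delta(X,y)
E
```

```text
time_s: 5.5
tcp_pos: [450.4, 71.4, 68.5]
tcp_rot: [-0.001, 0.013, 1.0, -0.0]
force: [-1.8, -1.3, 0.1]
gripper_width: -0.002
finger_force: 1.1
pointer (score,phi) [(37, 153), (37, 150), (35, 156), (32, 147), (31, 159)]
d [-0.4 -0.2 -0.2] turn 0.002 tcp [450.4  71.5  68.4] goal [450.9  71.3  68.6] F [-2.3 -0.3 -0.5] t 5.55
d [-2.6  1.9 -0.7] turn 0.124 tcp [450.4  71.5  68.4] goal [453.   73.4  69.2] F [-2.3 -0.3 -0.5] t 5.55
d [-4.9  3.8 -1.3] turn 0.246 tcp [450.4  71.5  68.4] goal [455.4  75.1  69.7] F [-2.3 -0.3 -0.5] t 5.55
d [-7.8  5.5 -2. ] turn 0.386 tcp [450.4  71.5  68.4] goal [458.4  76.8  70.4] F [-2.3 -0.3 -0.5] t 5.55
d [-11.    6.8  -2.7] turn 0.526 tcp [450.4  71.5  68.4] goal [461.6  78.   71.1] F [-2.3 -0.3 -0.5] t 5.55
```

Run:
```python
from h import *
a=arm.camera("scene")[180:250,320:420,::-1]; b=arm.camera("top")[195:265,300:380,::-1]
k=[cv2.resize(x,None,fx=f,fy=f,interpolation=cv2.INTER_CUBIC) for x,f in((a,4.4),(b,4.4))]
cv2.imwrite("pics/both1.png",np.hstack(k))
```

```text
(no output)
```

View pics/both1.png

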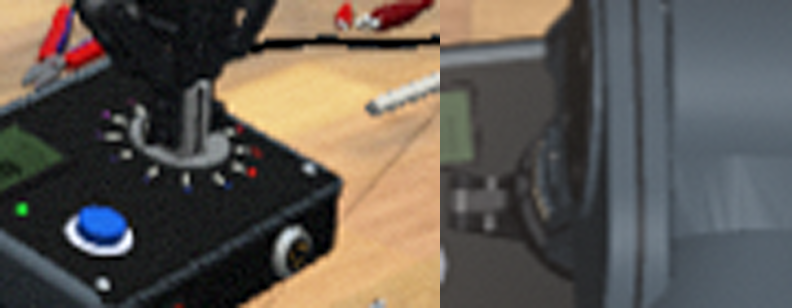

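The finger hides the bar in both views. I'll back off the flank and raise to check.

Scaled: -80 mm is -0.8, 8 mm is 0.08.

```bash
echo '[0, 0.06, 0, 0, 0, 0, 0.08, 0, -0.15, 0, 0, 0.08, 0, -0.5, 0, 0, 0.08, 0, -0.8, 0, 0, 0.08, 0, -0.8, 0]' | python3 steer.py
python3 - <<'E'
from h import *
pointer()
for gp,h in((8,80),(8,11)):
  X,y=goal(75,gp,h=h); delta(X,y)
E
```

```text
time_s: 6.07
tcp_pos: [447.4, 72.0, 156.0]
tcp_rot: [0.006, 0.011, 1.0, 0.0]
force: [0.7, 0.9, 0.7]
gripper_width: -0.001
finger_force: 0.0
pointer (score,phi) [(91, 75), (86, 78), (85, 72), (76, 81), (74, 69)]
d [-1.   4.3 15.3] turn 0.252 tcp [446.4  72.  153.4] goal [447.7  76.2 138.1] F [0.5 0.3 0.7] t 6.12
d [-0.3  4.2 84.3] turn 0.252 tcp [446.4  72.  153.4] goal [447.7  76.2  69.1] F [0.5 0.3 0.7] t 6.12
```

Three clicks (75°). Down again, then the fourth push.

Scaled: 2 mm is 0.02, 80 mm is 0.8.

```bash
echo '[0, 0.02, 0.02, 0.15, 0.12, 0, 0.02, 0.042, 0.5, 0.24, 0, 0.02, 0.042, 0.7, 0.25, 0, 0.02, 0.042, 0.8, 0.25, 0, 0.02, 0.042, 0.8, 0.25]' | python3 steer.py
python3 - <<'E'
from h import *
for p,gp in((75,8),(75,0),(67,0),(59,0)):
  X,y=goal(p,gp,h=11); delta(X,y)
E
```

```text
time_s: 6.53
tcp_pos: [438.4, 76.0, 65.3]
tcp_rot: [-0.003, 0.136, 0.991, -0.0]
force: [-0.4, 1.1, -0.3]
gripper_width: 0.002
finger_force: 0.0
d [-8.9  2.7 -3.9] turn 0.001 tcp [438.4  76.   65.3] goal [447.7  76.2  69.1] F [-0.4  1.1 -0.3] t 6.53
d [-16.7   3.7  -5.5] turn 0.001 tcp [438.4  76.   65.3] goal [455.4  75.1  70.7] F [-0.4  1.1 -0.3] t 6.53
d [-19.1   6.1  -6.2] turn 0.141 tcp [438.4  76.   65.3] goal [458.4  76.8  71.4] F [-0.4  1.1 -0.3] t 6.53
d [-21.8   8.1  -6.9] turn 0.281 tcp [438.4  76.   65.3] goal [461.6  78.   72.1] F [-0.4  1.1 -0.3] t 6.53
```

Scaled: -14 mm is -0.14, -10 mm is -0.1.

```bash
echo '[0, -0.05, 0.015, -0.025, 0, 0, -0.1, 0.027, -0.045, 0, 0, -0.14, 0.035, -0.055, 0, 0, -0.14, 0.035, -0.055, 0, 0, -0.14, 0.035, -0.055, 0]' | python3 steer.py
python3 - <<'E'
from h import *
for p,gp in((75,0),(67,0),(59,0)):
  X,y=goal(p,gp,h=11); delta(X,y)
E
```

```text
time_s: 6.95
tcp_pos: [457.9, 75.5, 76.0]
tcp_rot: [0.002, 0.136, 0.991, 0.0]
force: [0.7, 0.1, 0.3]
gripper_width: 0.003
finger_force: 0.0
d [ 2.3 -1.   5.3] turn -0.0 tcp [457.9  75.5  76. ] goal [455.4  75.1  70.7] F [0.7 0.1 0.3] t 6.95
d [-0.1  1.4  4.6] turn 0.139 tcp [457.9  75.5  76. ] goal [458.4  76.8  71.4] F [0.7 0.1 0.3] t 6.95
d [-2.9  3.4  4. ] turn 0.279 tcp [457.9  75.5  76. ] goal [461.6  78.   72.1] F [0.7 0.1 0.3] t 6.95
```

```bash
echo '[0, 0, 0, 0, 0, 0, 0, 0, 0, 0, 0, 0, 0, 0, 0]' | python3 steer.py
python3 - <<'E'
from h import *
for p,gp in((75,0),(67,0),(59,0)):
  X,y=goal(p,gp,h=11); delta(X,y)
E
```

```text
time_s: 7.2
tcp_pos: [456.2, 75.6, 74.8]
tcp_rot: [0.0, 0.136, 0.991, 0.0]
force: [-0.5, 0.1, 0.2]
gripper_width: 0.002
finger_force: 0.0
d [ 0.6 -0.6  4.1] turn -0.0 tcp [456.2  75.6  74.8] goal [455.4  75.1  70.7] F [-0.5  0.1  0.2] t 7.2
d [-1.8  1.7  3.4] turn 0.139 tcp [456.2  75.6  74.8] goal [458.4  76.8  71.4] F [-0.5  0.1  0.2] t 7.2
d [-4.5  3.8  2.7] turn 0.279 tcp [456.2  75.6  74.8] goal [461.6  78.   72.1] F [-0.5  0.1  0.2] t 7.2
```

Scaled: 3 mm is 0.03, -1 mm is -0.01.

```bash
echo '[0, 0.01, 0, 0.02, 0, 0, 0, 0, 0.032, 0, 0, -0.01, 0.01, 0.032, 0.1, 0, -0.02, 0.02, 0.03, 0.16, 0, -0.033, 0.03, 0.028, 0.22]' | python3 steer.py
echo '[0, -0.006, 0.004, 0, 0.03, 0, -0.012, 0.008, 0, 0.06, 0, -0.012, 0.008, 0, 0.06, 0, -0.012, 0.008, 0, 0.06]' | python3 steer.py
python3 - <<'E'
from h import *
pointer()
for p,gp in((59,0),(57,0)):
  X,y=goal(p,gp,h=11); delta(X,y)
E
```

```text
time_s: 7.62
tcp_pos: [459.6, 77.6, 71.3]
tcp_rot: [-0.0, 0.246, 0.969, -0.0]
force: [-0.1, 0.1, -0.7]
gripper_width: 0.002
finger_force: 0.0
time_s: 7.95
tcp_pos: [461.1, 77.7, 71.4]
tcp_rot: [-0.0, 0.273, 0.962, -0.0]
force: [-0.1, -0.2, -0.0]
gripper_width: -0.002
finger_force: 0.0
pointer (score,phi) [(46, 21), (46, 18), (46, 15), (44, 24), (42, 27)]
d [-0.3  0.5 -0.7] turn -0.0 tcp [461.1  77.7  71.4] goal [461.6  78.   72.1] F [ 1.2 -0.3 -0.8] t 8.0
d [-0.8  1.1 -0.8] turn 0.034 tcp [461.1  77.7  71.4] goal [462.4  78.2  72.3] F [ 1.2 -0.3 -0.8] t 8.0
```

Force is back at zero, so it has probably snapped. I'll back off and raise gently to check.

Scaled: -80 mm is -0.8, -60 mm is -0.6.

```bash
echo '[0, 0.04, 0, 0, 0, 0, 0.08, 0, -0.04, 0, 0, 0.09, 0, -0.3, 0, 0, 0.09, 0, -0.6, 0, 0, 0.09, 0, -0.8, 0]' | python3 steer.py
echo '[0, 0, 0, 0, 0, 0, 0, 0, 0, 0, 0, 0, 0, 0, 0]' | python3 steer.py
python3 - <<'E'
from h import *
pointer()
crop("scene",(290,170,420,267),6,"scene3")
delta(B+np.array([0,0,60]),np.degrees(psi)+90)
E
```

```text
time_s: 8.42
tcp_pos: [453.5, 82.8, 153.9]
tcp_rot: [0.001, 0.273, 0.962, 0.0]
force: [0.6, -0.2, -0.0]
gripper_width: 0.0
finger_force: 0.0
time_s: 8.67
tcp_pos: [453.2, 82.6, 151.2]
tcp_rot: [-0.0, 0.273, 0.962, -0.0]
force: [0.0, -0.1, -0.1]
gripper_width: -0.002
finger_force: 0.0
pointer (score,phi) [(62, 48), (61, 45), (58, 51), (57, 42), (50, 54)]
d [52.7 41.2 27. ] turn -0.682 tcp [452.5  82.5 150.1] goal [429.2 145.3 123.1] F [-0.3 -0.2 -0.5] t 8.77
```

View pics/scene3.png

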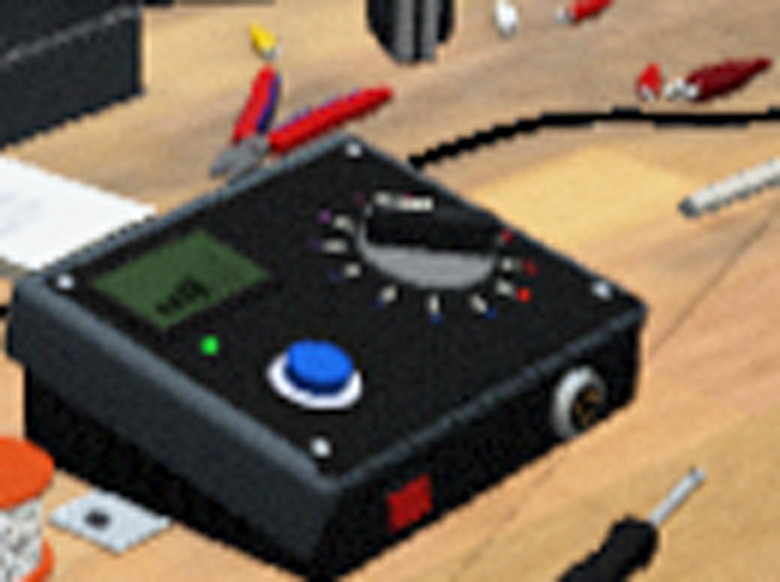

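The white line is at the rear left (about (405,202)), at 45–48°, so exactly four clicks are done. Now I move over the button, slightly forward of its centre.

Scaled: 48 mm is 0.48, 54 mm is 0.54.

```bash
echo '[0, 0.12, 0.09, 0, -0.12, 0, 0.24, 0.18, 0, -0.24, 0, 0.36, 0.27, 0, -0.36, 0, 0.48, 0.37, 0, -0.48, 0, 0.54, 0.41, 0, -0.6]' | python3 steer.py
echo '[0, 0, 0, 0.1, -0.08, 0, 0, 0, 0.2, -0.08, 0, 0, 0, 0.27, -0.08, 0, 0, 0, 0.27, -0.08, 0, 0, 0, 0.27, -0.08]' | python3 steer.py
python3 - <<'E'
from h import *
delta(B-4*ex+np.array([0,0,8]),np.degrees(psi)+90)
E
```

```text
time_s: 9.18
tcp_pos: [427.6, 146.9, 149.9]
tcp_rot: [-0.002, -0.027, 1.0, 0.0]
force: [-0.6, 0.2, -0.3]
gripper_width: 0.001
finger_force: 0.0
time_s: 9.6
tcp_pos: [428.3, 145.3, 123.2]
tcp_rot: [-0.001, -0.062, 0.998, -0.0]
force: [0.4, 1.1, 0.6]
gripper_width: 0.005
finger_force: 0.0
d [ 2.9 -0.2 52.9] turn -0.004 tcp [428.3 145.3 123.2] goal [425.3 144.8  70.3] F [0.4 1.1 0.6] t 9.6
```

```bash
echo '[0, 0.03, 0, 0.2, 0, 0, 0.03, 0, 0.36, 0, 0, 0.03, 0, 0.46, 0, 0, 0.03, 0, 0.5, 0, 0, 0.03, 0, 0.5, 0]' | python3 steer.py
echo '[0, 0, 0, 0.01, 0, 0, 0, 0, 0.02, 0, 0, 0, 0, 0.03, 0, 0, 0, 0, 0.04, 0, 0, 0, 0, 0.05, 0]' | python3 steer.py
echo '[0, 0, 0, 0.01, 0, 0, 0, 0, 0.02, 0, 0, 0, 0, 0.02, 0, 0, 0, 0, 0.02, 0]' | python3 steer.py
```

```text
time_s: 10.02
tcp_pos: [425.6, 145.1, 73.7]
tcp_rot: [-0.001, -0.063, 0.998, -0.0]
force: [0.2, -0.3, 0.8]
gripper_width: 0.005
finger_force: 0.0
time_s: 10.43
tcp_pos: [426.7, 145.5, 70.1]
tcp_rot: [0.001, -0.063, 0.998, 0.0]
force: [-0.2, 0.5, -0.3]
gripper_width: -0.004
finger_force: 0.0
time_s: 10.77
tcp_pos: [426.2, 145.4, 67.5]
tcp_rot: [-0.0, -0.063, 0.998, -0.0]
force: [-0.5, -0.7, 0.2]
gripper_width: -0.001
finger_force: 0.0
```

```bash
echo '[0, 0, 0, 0.01, 0, 0, 0, 0, 0.02, 0, 0, 0, 0, 0.02, 0, 0, 0, 0, 0.02, 0]' | python3 steer.py
echo '[0, 0, 0, 0.01, 0, 0, 0, 0, 0.02, 0, 0, 0, 0, 0.02, 0, 0, 0, 0, 0.02, 0]' | python3 steer.py
```

```text
time_s: 11.1
tcp_pos: [426.2, 145.4, 65.5]
tcp_rot: [-0.0, -0.063, 0.998, -0.0]
force: [0.3, -0.9, -0.1]
gripper_width: 0.002
finger_force: 0.0
time_s: 11.43
tcp_pos: [426.6, 145.4, 63.9]
tcp_rot: [0.0, -0.063, 0.998, 0.0]
force: [-0.5, 0.6, 2.3]
gripper_width: -0.002
finger_force: 1.1
```

Contact at about z = 64.5. Pressing on until the force climbs past the spring.

Scaled: 2 mm is 0.02, 3 mm is 0.03.

```bash
echo '[0, 0, 0, 0.01, 0, 0, 0, 0, 0.02, 0, 0, 0, 0, 0.03, 0, 0, 0, 0, 0.03, 0]' | python3 steer.py
echo '[0, 0, 0, 0.01, 0, 0, 0, 0, 0.02, 0, 0, 0, 0, 0.02, 0, 0, 0, 0, 0.02, 0]' | python3 steer.py
```

```text
time_s: 11.77
tcp_pos: [427.2, 145.5, 61.1]
tcp_rot: [0.001, -0.063, 0.998, 0.0]
force: [1.6, -0.5, 4.4]
gripper_width: -0.002
finger_force: 1.9
time_s: 12.1
tcp_pos: [427.4, 145.5, 60.2]
tcp_rot: [0.001, -0.063, 0.998, 0.0]
force: [0.3, 0.1, 8.5]
gripper_width: 0.002
finger_force: 4.2
```

Scaled: 2 mm is 0.02, 3 mm is 0.03.

```bash
echo '[0, 0, 0, 0.01, 0, 0, 0, 0, 0.02, 0, 0, 0, 0, 0.03, 0, 0, 0, 0, 0.03, 0, 0, 0, 0, 0.03, 0]' | python3 steer.py
```

```text
time_s: 12.52
tcp_pos: [427.6, 145.6, 59.7]
tcp_rot: [0.002, -0.063, 0.998, 0.0]
force: [-5.2, -1.7, 19.7]
gripper_width: -0.001
finger_force: 10.6
```

Bottomed: 20 N and no more travel. Release and withdraw.

Scaled: -95 mm is -0.95, -60 mm is -0.6.

```bash
echo '[0, 0, 0, -0.05, 0, 0, 0, 0, -0.12, 0, 0, 0, 0, -0.3, 0, 0, 0, 0, -0.6, 0, 0, 0, 0, -0.95, 0]' | python3 steer.py
echo '[0, 0, 0, -0.2, 0, 0, 0, 0, -0.2, 0, 0, 0, 0, -0.2, 0, 0, 0, 0, -0.2, 0]' | python3 steer.py
python3 - <<'E'
from h import *
pointer()
a=arm.camera("scene")[170:267,290:420,::-1]
cv2.imwrite("pics/end.png",cv2.resize(a,None,fx=6,fy=6,interpolation=cv2.INTER_CUBIC))
E
```

```text
time_s: 12.93
tcp_pos: [423.1, 144.9, 148.0]
tcp_rot: [-0.004, -0.063, 0.998, -0.0]
force: [1.9, 0.1, 0.7]
gripper_width: 0.001
finger_force: 0.0
time_s: 13.27
tcp_pos: [425.2, 145.2, 169.0]
tcp_rot: [-0.002, -0.063, 0.998, -0.0]
force: [0.0, -0.4, -0.2]
gripper_width: 0.003
finger_force: 0.0
pointer (score,phi) [(62, 48), (60, 45), (58, 51), (56, 42), (50, 54)]
```

View pics/end.png

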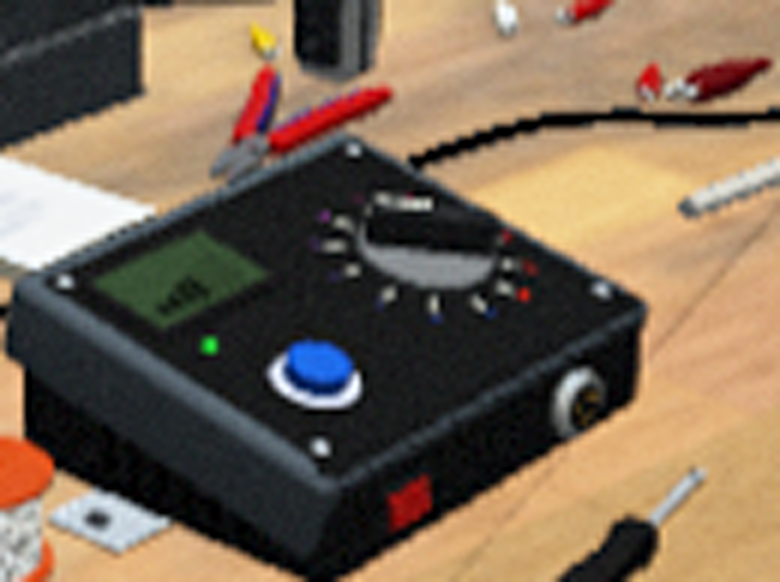

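The dial is still at the fifth tick (white line at about (405,202)), the button is out again at (320,362), and the hand is clear.

```bash
python3 -c "
from station import arm
print(arm.finish_job())"
```

```text
the job is handed in; nothing more can be done
None
```

I pushed the dial four clicks clockwise, from the first tick to the fifth, then pressed the blue button fully in and let it come back out; the job was handed in at about 13 s, but no verdict was returned.

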